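Shut up the stone case and the polish box before grinding

ROBOT

A 6-joint arm with a two-finger parallel gripper is mounted at the origin on the work surface. World frame = base frame: x ahead of the robot, y to its left, z up, the work surface at z = 0. Lengths are in m, angles in degrees, forces in N, time in s.
With the tool pointing down it reaches from about 0.3 to 0.85 m from the base axis. Payload 5.4 kg.
Tool frame: the origin (TCP) lies midway between the tips of the shut fingers; the grasp point (between the pads) lies 19 mm behind it (manip.pinch_z is the distance from the TCP to the grasp point, in m); z points along the fingers, y is the direction in which the jaws open and shut (so a half turn about z gives the same grasp; the last joint's range is limited). The gripper opens to 85 mm and grips with 20 to 120 N. Pads are 22 mm wide; open, the fingers measure 114 mm over their backs; the gripper's body (76 mm by 85 mm) begins 54 mm behind the grasp point. The pads swing forward as they close: fully open they stand 13 mm farther back than shut.
Start: joints at [54.654, 9.076, 91.501, -0, 79.423, -12.038], TCP at [0.228, 0.528, 0.231] pointing down, gripper open.
Joint ranges: [-166.64, 166.64], [-54.1, 131.32], [10.49, 154.53], [-73.88, 253.88], [9.74, 151.15], [-171.62, 171.62]. Speed limits (degrees/s): [147.25, 147.25, 180, 180, 180, 180].

INTERFACE

Orientations are given as [roll, pitch, yaw] about the fixed x, y, z axes, in that order (R = Rz(yaw) Ry(pitch) Rx(roll)).
In Python, from plant import manip gives the robot as it stands.
- The arm moves only by the shell command python3 -m handwheel 'ROWS' [FORCE]. ROWS is JSON, a list of rows, each a list of 7 numbers: the turn, a rotation vector about the tool's x, y, z in rad, then the shift along the tool's x, y, z in cm, then the gripper command: -1 is shut, 1 is fully open, values between are in proportion. A call has 1 to 12 rows; each row shifts and turns the commanded pose from where the row before left it, along the tool's axes as they then stand; what a row does not reach is not made up. A row lasts 1/12 s, in which the tool goes at most 41.7 mm and 7.16 degrees, less where a joint would pass 70% of its speed; a pose out of reach is approached as far as the arm can. A call is refused whole if a number of a shift passes 4.17 or a number of a turn 0.125, either way. A call with a gripper value outside its range is refused whole. The fingers move at their own pace and stop on an object; FORCE is the grip in N (left out, the last holds). Time passes only in rows, so rows that do not move let the fingers close. It gives the time, the measured TCP pose, the force and the opening at its end, in the units of the state.
- manip.read_state(): the state, without advancing time (a new reading comes with each control period).
- manip.camera(name): name is "scene" or "top" or "wrist"; returns (picture, depth): 480x640x3 uint8, blue, green, red; 480x640 float32, m along the optical axis (not along the pixel's ray), 0 where there is no reading.
- manip.camera_params(name): a dict with "fx", "fy", "cx", "cy" (pixels), "R" (3x3) and "t" (3): a world point X has camera coordinates R X + t. Camera axes: x right, y down, z forward; pixel columns grow to the right and rows downward; lengths in m; the calibration is good to about 2 mm. A picture is of the moment at which its call begins: read the wrist's pose just before it. camera_params takes no time and is no camera call; for the wrist camera it gives the pose at the moment of the call.
- manip.hand_in(): hands the job in, once; it reports no verdict.
The state is a dict: "time": time; "qpos": joint angles; "joint_velocities": joint speeds; "joint_efforts": joint torques, N m; "tcp_pos": TCP position; "ee_rot": TCP orientation; "ft_force": force on the tool from outside, world axes, zero at the start; "torque": the same for the moment, N m; "finger_gap": finger opening in m.
Only numpy, scipy, OpenCV 4.12 (cv2) and the standard library are available. Lean on these libraries where they do the work, as an engineer would, in place of code of your own. Each camera call takes 0.05 s, during which the arm holds its last target.

TASK

Grinding is about to start, so keep the grit off the clean work: with the fingertips, push the drawer of the stone case fully home and push the hinged lid of the polish box all the way shut, in either order. Do not pick the drawer up or tip it, and leave the cup, cork ring, loose stone, wheel dresser and burnisher where they are.

Things in the scene. Friction and masses are not known exactly. Their poses are not given: they have to be found in the camera images.
- stone_case: Low dark wooden case, a sleeve with open front and no floor, fixed to the bench: 140 deep (x) x 150 wide (y) x 65 high, thin cork pad on its roof. Origin at the centre of its underside; its open front faces its own -x, at x = -70. Inside: back stop at x = +60, side walls 126 apart, roof underside 55 above the bench.
- drawer: Loose drawer in the stone case, on the bench: 130 deep (x) x 122 wide, 50 high at the front, 0.14-0.28 kg, stones fixed in it. Origin at the centre of its underside; front face at x = -65. Starts 35 to 85 mm out towards the case's -x; slides along the case's x, 2 mm play each side, pushing it takes 1-4 N. Home against the back stop: origin at x = -5, y = 0 in the case's frame, front flush with the case.
- drawer_pull (a point): Centre of the outer face of the flat brass strip on the drawer's front, which is the place to push: the strip is 64 wide (y) x 20 high and stands 8 mm out from the drawer's front face, centred 30 above the bench. The point has the drawer's axes; push towards +x.
- polish_box: Pale wooden open box, fixed to the bench: 120 deep (x), 140 wide (y), 55 high, walls 8, with felt polishing bobs and a compound block inside. Origin on the bench under the middle of the hinge line, along its far edge; the box lies from x = -120 to 0 in its own frame, its front facing -x.
- lid_hinge (a point): Middle of the lid's hinge axis, which runs along the box's y at the box's far top edge, 55 above the bench; axes of the box.
- lid (a joint): Lid angle (rad): 0 = shut flat on the box, pi/2 = upright on the far edge, stop at 1.75; starts at 1.0 to 1.5. Flat panel 122 long from the hinge, 142 wide, 8 thick, underside in the plane of the hinge axis, 7 mm brass lip on the free edge; shut, its top is 63 above the bench. Stiff hinge: stays where left, 1 to 3 N at the free edge moves it.
- slurry_cup: Blue plastic cup, 64 across, 75 high, loose, between the case and the box. Origin at the centre of its underside. Leave alone.
- cork_ring: Round cork ring pad, 76 outside, 44 inside, 18 high, loose. Origin at the centre of its underside. Leave alone. A fixed steel post with a spring clip gripping a stone, 140 high, stands 110 to 170 beyond it.
- loose_cab: Loose domed stone, 32 across, 11 high. Origin at the centre of its underside. Leave alone.
- dresser: Brass wheel dresser lying on the bench at one side, about 215 long (x) x 35 wide, 35 high, loose. Origin under its middle. Leave alone.
- burnisher: Bone-handled burnisher lying on the bench at one side, about 200 long (x), 18 thick, loose. Origin under its middle. Leave alone.
Not all that is in view belongs to the job. What is shaped like the drawer but purple is not meant.

How it is judged (in metres and radians):
At the end, for the whole second after the job is handed in: The drawer is within 5 mm of fully home in the stone case, standing on the bench and at rest; the lid is within 0.04 rad of shut and at rest (x of drawer in the frame of stone_case above -0.01 m and height (world z) of drawer below 0.006 m and linear speed of drawer below 0.01 m/s and value of joint lid below 0.04 rad and velocity of joint lid below 0.05 rad/s); the robot touches nothing.
It fails at once if the drawer was lifted more than 12 mm or tipped more than 0.15 rad (height (world z) of drawer above 0.012 m or angle between drawer's own z axis and vertical above 0.15 rad).
It fails at once if a bystander (cup, cork ring, loose stone, dresser, burnisher) was moved more than 20 mm (distance of any of slurry_cup, cork_ring, loose_cab, dresser, burnisher from where it was at the start of the episode above 0.02 m).
It also fails if it takes over 48 s, if anything falls off the work surface, if the arm or the gripper's body presses on something with over 40 N, if the wrist force passes 120 N, or if a joint passes its speed limit or range.

## Working session

There is one attempt and no reset: what is moved stays moved. The work goes in short steps, Python scripts to look and compute and a shell command to move; the robot and the scene stay as the last step left them, time stands still between calls to the robot, and variables do not carry over. Pictures are saved under pics/ and viewed, and the job is handed in when it is done.

```bash
ls; mkdir -p pics
python3 - <<'E'
from plant import manip
import cv2
for n in("scene","top","wrist"):
    p,d=manip.camera(n); cv2.imwrite(f"pics/{n}0.png",p)
    import numpy as np
    np.save(f"pics/{n}0.npy",d)
    c=manip.camera_params(n); print(n,c)
s=manip.read_state();print(s)
E
```

```text
pics
scene {'fx': 474.80282467483846, 'fy': 474.80282467483846, 'cx': 315.94717747615346, 'cy': 238.54680254779188, 'R': array([[-0.63058971,  0.77611439,  0.00175331],
       [ 0.46047297,  0.37594897, -0.80413122],
       [-0.62475696, -0.50626952, -0.59444925]]), 't': array([ 0.30033908, -0.24174463,  1.57487138])}
top {'fx': 536.1802261359194, 'fy': 536.1802261359194, 'cx': 319.37451491403874, 'cy': 235.23493345835527, 'R': array([[-1.02181132e-02, -9.99947427e-01,  8.56477992e-04],
       [-9.79434323e-01,  9.83588754e-03, -2.01523352e-01],
       [ 2.01504333e-01, -2.89805236e-03, -9.79483336e-01]]), 't': array([0.09125159, 0.55415002, 1.17204278])}
wrist {'fx': 334.980299115862, 'fy': 334.980299115862, 'cx': 319.2642353610387, 'cy': 235.88095888307794, 'R': array([[ 0.39626223,  0.91813501, -0.0020865 ],
       [ 0.88673225, -0.3821177 ,  0.26017681],
       [ 0.23808015, -0.10494841, -0.96555874]]), 't': array([-0.57463889, -0.03289411,  0.37905217])}
{'time': 0.15, 'qpos': array([ 5.46546962e+01,  9.10618125e+00,  9.15583618e+01,  3.67453365e-04,
        7.94237196e+01, -1.20367772e+01]), 'joint_velocities': array([ 0.02480481, -0.14191155, -0.24186012,  0.05308898, -0.02230657,
       -0.0345292 ]), 'joint_efforts': array([ 1.07890111e-03, -3.96373415e+01, -3.31784892e+01, -2.90319853e-06,
        5.37848828e-03,  6.44850658e-06]), 'tcp_pos': array([0.22723605, 0.527662  , 0.23050104]), 'ee_rot': array([-1.79913753e+02, -1.87594030e-02,  1.56691392e+02]), 'ft_force': array([-0.25989817, -0.2147261 , -0.42686074]), 'torque': array([-0.02976673, -0.03017372,  0.02918855]), 'finger_gap': 0.08546924006435125}
```

View pics/scene0.png

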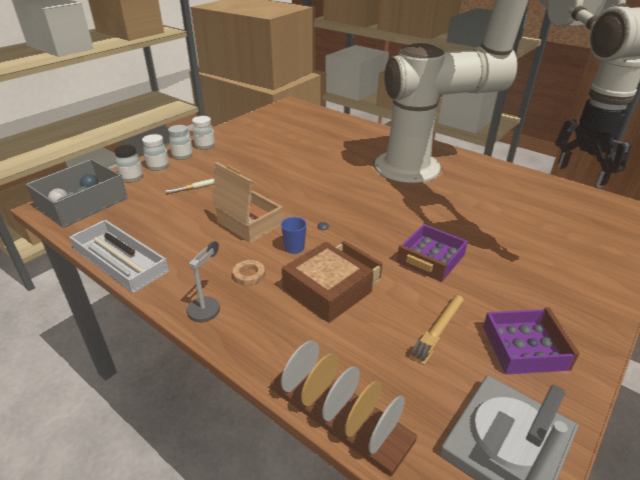

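View pics/top0.png

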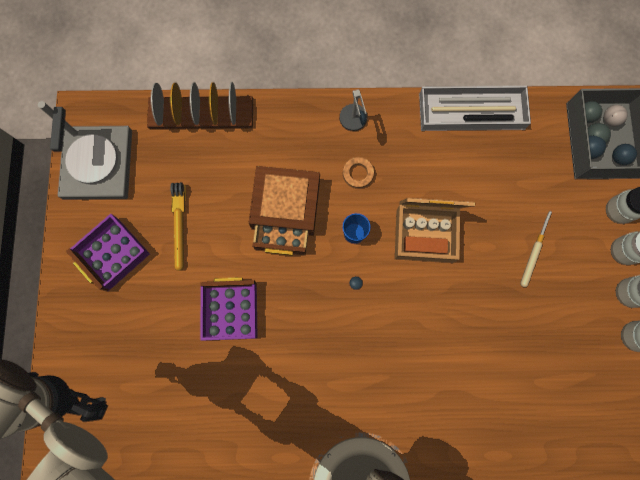

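View pics/wrist0.png

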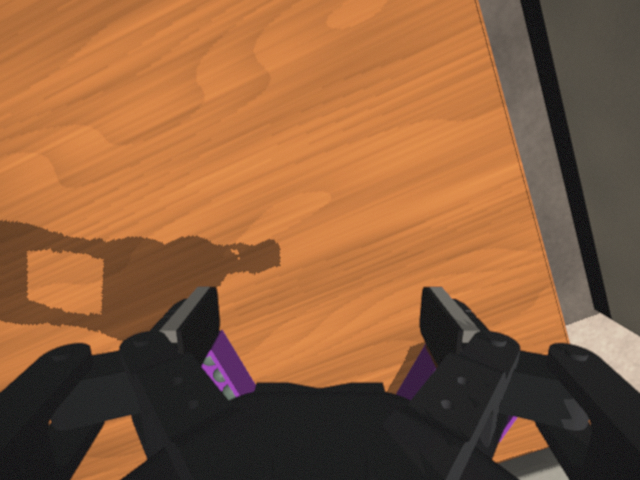

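The top view shows the stone case at about (285,198), its drawer sticking out at (281,237) with the brass strip at (279,252), the polish box at (430,232) with its lid edge at (437,203), the cup at (357,229), the ring at (359,172), the stone at (356,283), the dresser at (178,225) and the burnisher at (536,250).

Things that could be taken for the drawer: purple trays at (228,310) and (110,252), which are decoys, and the wooden one in the case at (281,237), which fits the description. Next I'll check that one in a close crop.

Run:
```python
import cv2
p=cv2.imread("pics/top0.png")
cv2.imwrite("pics/c1.png",cv2.resize(p[160:265,235:375],None,fx=5.7,fy=5.7,interpolation=cv2.INTER_CUBIC))
cv2.imwrite("pics/c2.png",cv2.resize(p[190:270,385:485],None,fx=7,fy=7,interpolation=cv2.INTER_CUBIC))
p=cv2.imread("pics/scene0.png")
cv2.imwrite("pics/c3.png",cv2.resize(p[160:320,200:400],None,fx=3.7,fy=3.7,interpolation=cv2.INTER_CUBIC))
```

```text
(no output)
```

View pics/c1.png

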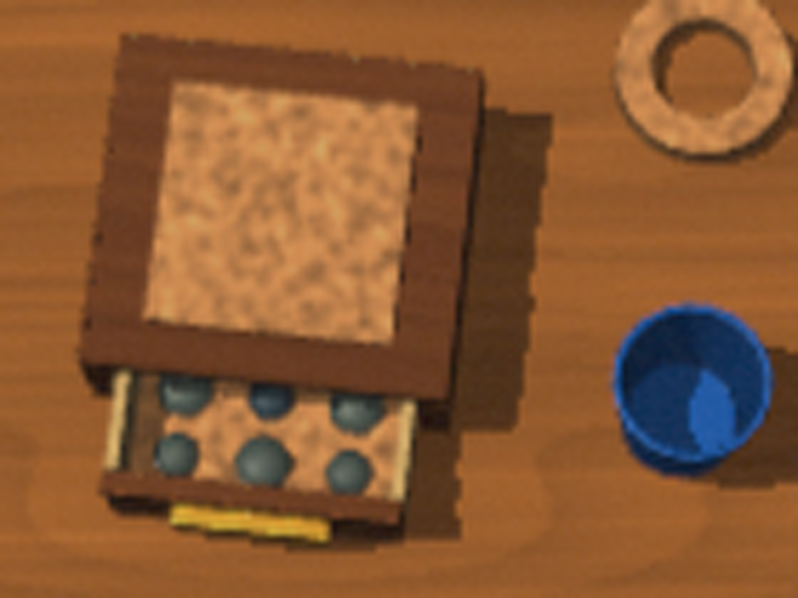

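View pics/c2.png

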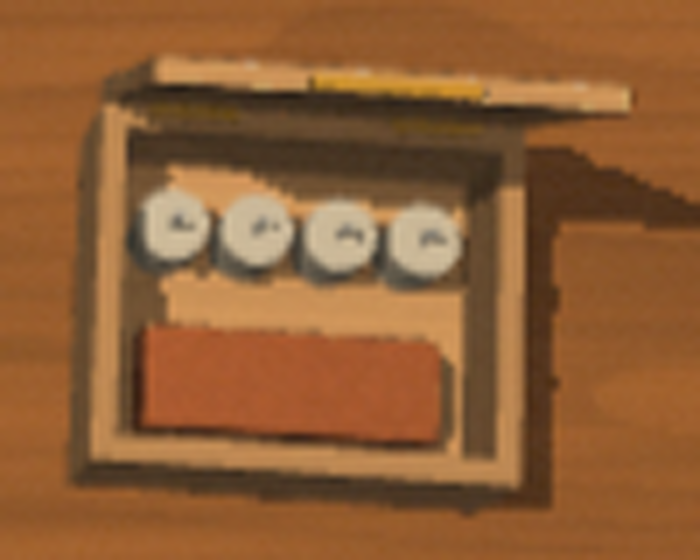

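View pics/c3.png

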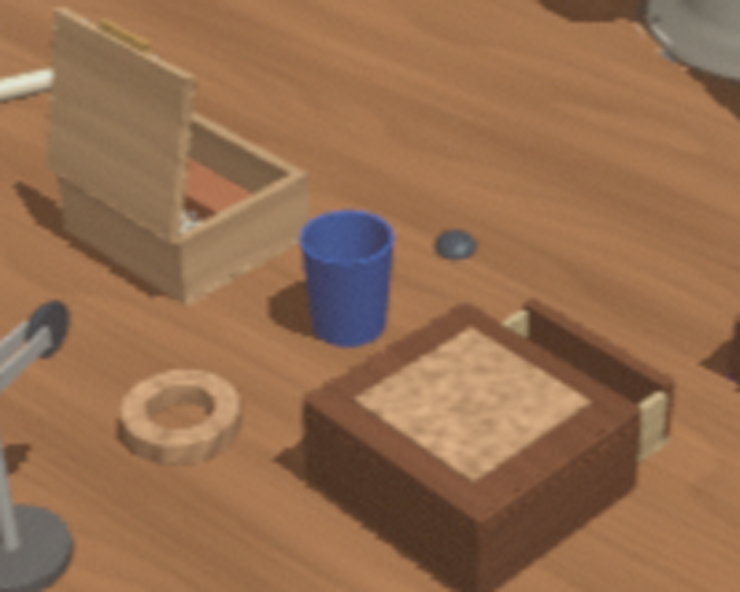

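The crop shows the wooden tray inside the dark case, with a brass strip at crop (250,523). Neither purple tray is in the case, so this is the drawer. Next I'll measure it in both views.

```bash
cat > h.py <<'E'
import numpy as np
from plant import manip
def ray(c,u,v):
    R=np.array(c['R']);t=np.array(c['t'])
    return -R.T@t, R.T@np.array([(u-c['cx'])/c['fx'],(v-c['cy'])/c['fy'],1])
def plane(n,u,v,z,c=None):
    o,d=ray(c or manip.camera_params(n),u,v); return o+d*(z-o[2])/d[2]
def tri(c1,p1,c2,p2):
    o1,d1=ray(c1,*p1);o2,d2=ray(c2,*p2)
    A=np.stack([d1,-d2],1);s=np.linalg.lstsq(A,o2-o1,rcond=None)[0]
    a=o1+d1*s[0];b=o2+d2*s[1];return (a+b)/2,np.linalg.norm(a-b)
E
python3 - <<'E'
from h import *
np.set_printoptions(precision=4,suppress=True)
ct=manip.camera_params('top');cs=manip.camera_params('scene')
t1=lambda u,v:(235+u/5.7,160+v/5.7)
t2=lambda u,v:(385+u/7,190+v/7)
s3=lambda u,v:(200+u/3.7,160+v/3.7)
P=lambda n,q,z:print(n,plane('top',*q,z))
print("case roof z.065")
for n,q in dict(FL=(122,38),FR=(482,70),NR=(447,400),NL=(83,362)).items():P(n,t1(*q),.065)
print("drawer");P('L',t1(103,487),.05);P('R',t1(405,520),.05)
P('pullL',t1(170,521),.04);P('pullR',t1(330,541),.04)
print("box");P('NL',t2(90,460),.055);P('NR',t2(522,487),.055);P('FL',t2(105,105),.055);P('FR',t2(522,152),.055)
print("tri roof")
for n,a,b in [('FL',(122,38),(487,525)),('FR',(482,70),(305,405)),('NR',(447,400),(467,305)),('NL',(83,362),(640,408))]:
    print(n,*tri(ct,t1(*a),cs,s3(*b)))
print("drawer tri"); print(tri(ct,t1(405,520),cs,s3(530,303))); print(tri(ct,t1(103,487),cs,s3(672,382)))
print("lid tri L free/R free"); print(tri(ct,t2(155,60),cs,s3(193,78))); print(tri(ct,t2(630,92),cs,s3(55,12)))
print("box NL"); print(tri(ct,t2(90,460),cs,s3(307,178)))
d=np.load('pics/top0.npy')
def dep(u,v):
    z=d[int(round(v)),int(round(u))]; o,r=ray(ct,u,v); return o+r*z
print("depth pts", dep(*t1(300,200)),dep(*t1(250,523)),dep(*t2(400,88)))
print("cup/ring/stone"); P('cup',t1(693,380),.075);P('ring',t1(705,75),.018);print(plane('top',356,283,.005))
print("purple near", plane('top',202,284,.05),plane('top',256,283,.05),plane('top',228,278,.03))
print('dresser',plane('top',178,184,.03),plane('top',180,268,.03),'burn',plane('top',549,213,.01),plane('top',525,285,.01),'post',plane('top',361,92,.14))
E
```

```text
case roof z.065
FL [0.7183 0.2311 0.065 ]
FR [0.7031 0.0837 0.065 ]
NR [0.5652 0.0991 0.065 ]
NL [0.5822 0.2449 0.065 ]
drawer
L [0.534 0.238 0.05 ]
R [0.5193 0.1165 0.05  ]
pullL [0.5216 0.2119 0.04  ]
pullR [0.5127 0.1471 0.04  ]
box
NL [ 0.5059 -0.0925  0.055 ]
NR [ 0.4957 -0.2324  0.055 ]
FL [ 0.6251 -0.1022  0.055 ]
FR [ 0.6077 -0.2395  0.055 ]
tri roof
FL [0.7185 0.2342 0.0596] 0.005943620032322023
FR [0.704  0.0856 0.0575] 0.00489650384284062
NR [0.5652 0.101  0.0591] 0.004378822347949472
NL [0.5824 0.2466 0.0611] 0.0029225799779423714
drawer tri
(array([0.5195, 0.1185, 0.0424]), np.float64(0.004351606602987246))
(array([0.5339, 0.2396, 0.0466]), np.float64(0.0028010541940833))
lid tri L free/R free
(array([ 0.6056, -0.0966,  0.1739]), np.float64(0.005705135760185674))
(array([ 0.5961, -0.2404,  0.1702]), np.float64(0.0030373133743844824))
box NL
(array([ 0.5061, -0.0922,  0.0483]), np.float64(0.003238078285741978))
depth pts [0.648  0.1579 0.0674] [0.5202 0.1793 0.0416] [ 0.5959 -0.1698  0.182 ]
cup/ring/stone
cup [0.5702 0.0013 0.075 ]
ring [ 0.7155 -0.0113  0.018 ]
[0.4504 0.0007 0.005 ]
purple near [0.4465 0.3521 0.05  ] [0.4475 0.2301 0.05  ] [0.462 0.297 0.03 ]
dresser [0.6888 0.4218 0.03  ] [0.4864 0.4085 0.03  ] burn [ 0.6135 -0.4663  0.01  ] [ 0.4411 -0.3935  0.01  ] post [ 0.8668 -0.0114  0.14  ]
```

```bash
cat >> h.py <<'E'
from scipy.spatial.transform import Rotation as Ro
np.set_printoptions(precision=4,suppress=True)
CC=np.array([0.6422,0.1647,0]);CY=-6.2
HB=np.array([0.6204,-0.171,0.055]);BY=-4.2
def w(org,yaw,p): return org+Ro.from_euler('z',yaw,degrees=True).apply(p)
def delta(target):
    s=manip.read_state();R=Ro.from_euler('xyz',s['ee_rot'],degrees=True)
    print('t',round(s['time'],2),'tcp',s['tcp_pos'],'rot',s['ee_rot'],'F',s['ft_force'],'gap',s['finger_gap'])
    print('cm in tool:',R.inv().apply(np.array(target)-s['tcp_pos'])*100,'target',np.array(target))
E
python3 -m handwheel '[[0,0,-0.1,0,0,0,-1],[0,0,-0.1,0,0,0,-1],[0,0,-0.1,0,0,0,-1],[0,-0.1,0,0,0,0,-1],[0,-0.1,0,0,0,0,-1],[0,0,0,0,0,0,-1]]' 30
python3 -c "
from h import *
delta(w(CC,CY,[-0.165,0,0.15]))
c=manip.camera_params('wrist');print(-np.array(c['R']).T@c['t'])"
```

```text
time: 0.65
tcp_pos: [0.2249, 0.528, 0.2304]
ee_rot: [-179.9, 11.5, 174.1]
ft_force: [-1.0, -0.5, 0.6]
finger_gap: 0.0125
t 0.65 tcp [0.2249 0.528  0.2304] rot [-179.9197   11.529   174.0876] F [-0.9737 -0.4509  0.5619] gap 0.012460762068438503
cm in tool: [-26.5584 -31.7381  13.6706] target [0.4782 0.1825 0.15  ]
[0.1322 0.5387 0.3572]
```

```bash
python3 -m handwheel '[[0,0,0,-2.2,-2.65,1.1,-1],[0,0,0,-2.2,-2.65,1.1,-1],[0,0,0,-2.2,-2.65,1.1,-1],[0,0,0,-2.2,-2.65,1.1,-1],[0,0,0,-2.2,-2.65,1.1,-1],[0,0,0,-2.2,-2.65,1.1,-1],[0,0,0,-2.2,-2.65,1.1,-1],[0,0,0,-2.2,-2.65,1.1,-1],[0,0,0,-2.2,-2.65,1.1,-1],[0,0,0,-2.2,-2.65,1.1,-1],[0,0,0,-2.2,-2.65,1.1,-1],[0,0,0,-2.2,-2.65,1.1,-1]]'
python3 - <<'E'
from h import *
import cv2
c=manip.camera_params('wrist');p,d=manip.camera('wrist');cv2.imwrite('pics/w1.png',p)
import json;json.dump({k:np.array(v).tolist() for k,v in c.items()},open('pics/w1.json','w'));np.save('pics/w1.npy',d)
delta(w(CC,CY,[-0.16,0,0.03]))
E
```

```text
time: 1.65
tcp_pos: [0.4778, 0.1797, 0.1542]
ee_rot: [179.9, 11.4, 173.8]
ft_force: [0.6, 0.4, -0.1]
finger_gap: 0.0003
t 1.7 tcp [0.4806 0.1749 0.1534] rot [-179.8918   11.4744  173.6428] F [ 1.6244 -3.8523  0.2026] gap -7.200487846948712e-05
cm in tool: [ 2.2838  0.7519 12.128 ] target [0.4831 0.182  0.03  ]
```

View pics/w1.png

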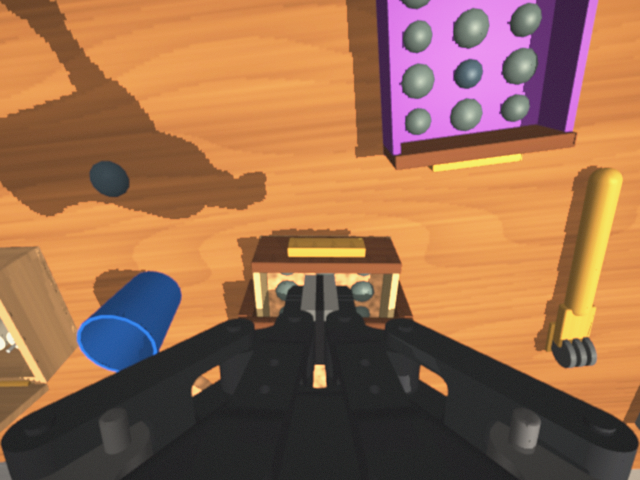

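The wrist view shows the drawer front with its brass strip at (288–365, 237–256). The fingertips are at (320,280), the cup is well to one side at (130,320), and the purple decoy is behind at (480,90).

Run:
```python
from h import *
import json
c=json.load(open('pics/w1.json'))
ct=manip.camera_params('top')
a=np.array
for (u,v),q in [((288,256),(170,521)),((365,256),(330,541)),((252,264),(405,520)),]:
    pass
# outer top edge of strip: row 239 ; L (robot-left, +y) appears right in image
for nm,pw,pt in [('stripL',(365,239),(170,521)),('stripR',(289,239),(330,541))]:
    print(nm,plane(0,*pw,.04,c),tri(c,pw,ct,(235+pt[0]/5.7,160+pt[1]/5.7)))
T=Ro.from_euler('z',-CY,degrees=True)
for pw in [(365,239),(289,239)]: print('case frame',T.apply(plane(0,*pw,.04,c)-CC))
```

```text
stripL [0.5116 0.214  0.04  ] (array([0.5267, 0.2158, 0.0111]), np.float64(0.002097384933339739))
stripR [0.505 0.153 0.04 ] (array([0.5172, 0.1487, 0.0147]), np.float64(0.0009248143620720082))
case frame [-0.1351  0.0349  0.04  ]
case frame [-0.1352 -0.0265  0.04  ]
```

```bash
python3 -m handwheel '[[0,0,0,1.1,0.4,0,-1],[0,0,0,1.2,0.4,2,-1],[0,0,0,0,0,2,-1],[0,0,0,0,0,2,-1],[0,0,0,0,0,2,-1],[0,0,0,0,0,2,-1],[0,0,0,0,0,1,-1],[0,0,0,0,0,0,-1]]'
python3 - <<'E'
from h import *
import cv2
p,d=manip.camera('wrist');cv2.imwrite('pics/w2.png',p)
delta(w(CC,CY,[-0.135,0,0.03]))
E
```

```text
time: 2.37
tcp_pos: [0.475, 0.1894, 0.0395]
ee_rot: [-180.0, 11.1, 173.9]
ft_force: [-0.4, 0.9, 1.1]
finger_gap: -0.0002
t 2.42 tcp [0.476  0.1896 0.0411] rot [-179.9833   11.2857  173.886 ] F [-1.0916 -0.2764  0.1131] gap -0.00017062327313212923
cm in tool: [-3.0057 -0.6884  1.736 ] target [0.508  0.1793 0.03  ]
```

View pics/w2.png

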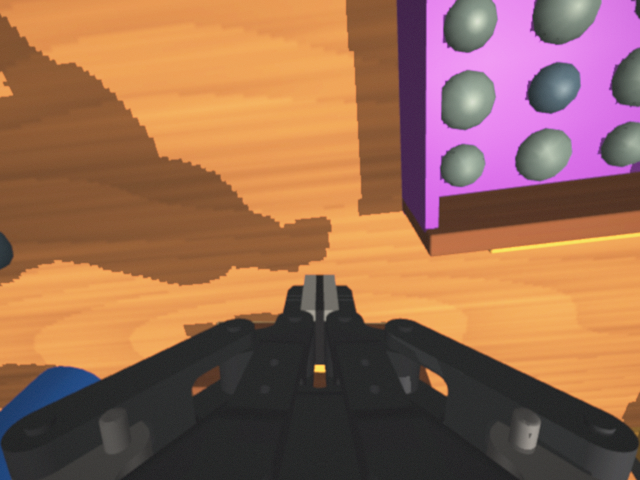

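```bash
python3 -m handwheel '[[0,0,0,0,-0.4,0.6,-1],[0,0,0,0,-0.3,0.6,-1],[0,0,0,-0.98,0,0.2,-1],[0,0,0,-0.98,0,0.2,-1],[0,0,0,-0.5,0,0.1,-1],[0,0,0,-0.5,0,0.1,-1],[0,0,0,-0.5,0,0.1,-1]]'
python3 -c "
from h import *
delta(w(CC,CY,[-0.089,0,0.03]))"
```

```text
time: 3.0
tcp_pos: [0.5144, 0.1785, 0.0305]
ee_rot: [180.0, 11.4, 173.9]
ft_force: [-3.0, 0.6, 1.7]
finger_gap: -0.0002
t 3.0 tcp [0.5144 0.1785 0.0305] rot [180.      11.4278 173.8692] F [-3.0277  0.6477  1.6919] gap -0.00023071615126809953
cm in tool: [-3.867   0.003   0.8292] target [0.5537 0.1743 0.03  ]
```

```bash
python3 -m handwheel '[[0,0,0,-0.4,0,0.08,-1],[0,0,0,-0.4,0,0.08,-1],[0,0,0,-0.4,0,0.08,-1],[0,0,0,-0.4,0,0.08,-1],[0,0,0,-0.4,0,0.08,-1],[0,0,0,-0.4,0,0.08,-1],[0,0,0,-0.4,0,0.08,-1],[0,0,0,-0.4,0,0.08,-1],[0,0,0,-0.2,0,0.04,-1]]'
python3 -c "
from h import *
import cv2
delta(w(CC,CY,[-0.089,0,0.03]))
cv2.imwrite('pics/t2.png',cv2.resize(manip.camera('top')[0][140:280,215:400],None,fx=4,fy=4))
cv2.imwrite('pics/s2.png',cv2.resize(manip.camera('scene')[0][160:330,230:450],None,fx=3.5,fy=3.5))
"
```

```text
time: 3.75
tcp_pos: [0.5491, 0.1747, 0.0304]
ee_rot: [180.0, 11.5, 173.9]
ft_force: [-0.8, -0.8, 0.9]
finger_gap: 0.0001
t 3.75 tcp [0.5491 0.1747 0.0304] rot [179.994   11.4963 173.8695] F [-0.757  -0.7506  0.8738] gap 5.2146307991904345e-05
cm in tool: [-0.4493  0.0104  0.1275] target [0.5537 0.1743 0.03  ]
```

View pics/s2.png

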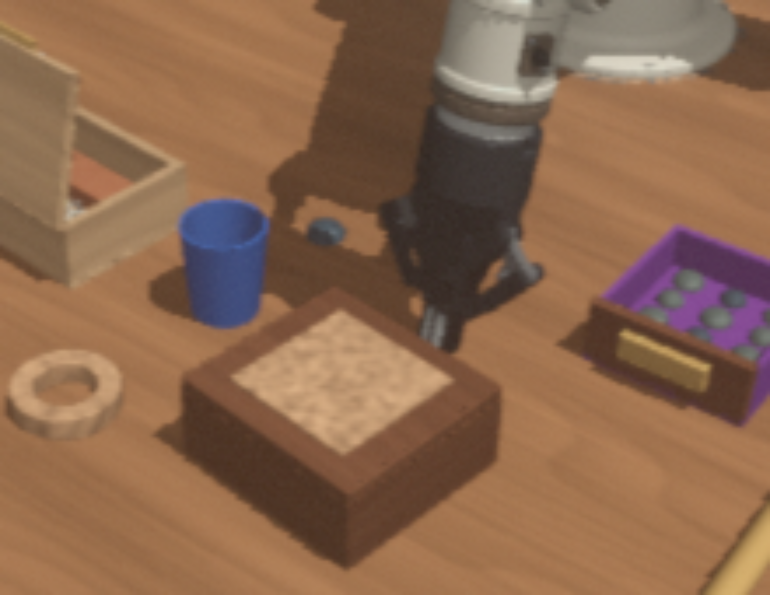

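The scene view shows the drawer nearly inside the case, with no sides visible. I'll push on until the force shows the back stop.

```bash
python3 -m handwheel '[[0,0,0,-0.2,0,0.04,-1],[0,0,0,-0.2,0,0.04,-1],[0,0,0,0,0,0,-1]]'; python3 -m handwheel '[[0,0,0,-0.2,0,0.04,-1],[0,0,0,0,0,0,-1]]'; python3 -m handwheel '[[0,0,0,-0.2,0,0.04,-1],[0,0,0,0,0,0,-1]]'
```

```text
time: 4.1
tcp_pos: [0.5527, 0.1744, 0.0304]
ee_rot: [180.0, 11.5, 173.9]
ft_force: [-0.1, -0.3, 0.1]
finger_gap: -0.0002
time: 4.27
tcp_pos: [0.5547, 0.1742, 0.0304]
ee_rot: [180.0, 11.5, 173.9]
ft_force: [-0.1, -1.1, -0.9]
finger_gap: 0.0004
time: 4.43
tcp_pos: [0.5551, 0.1741, 0.03]
ee_rot: [-180.0, 11.3, 173.9]
ft_force: [-7.6, 0.8, 5.5]
finger_gap: 0.0
```

```bash
python3 -m handwheel '[[0,0,0,-0.2,0,0.04,-1],[0,0,0,0,0,0,-1]]'; python3 -c "
from h import *
s=manip.read_state();print(Ro.from_euler('z',-CY,degrees=True).apply(s['tcp_pos']-CC))"
```

```text
time: 4.6
tcp_pos: [0.5553, 0.1741, 0.0295]
ee_rot: [-179.9, 11.0, 173.9]
ft_force: [-14.4, 1.8, 10.7]
finger_gap: -0.0
[-0.0874 -0.      0.0295]
```

```bash
python3 -m handwheel '[[0,0,0,0.5,0,-0.1,-1],[0,0,0,1.5,0,-0.3,-1],[0,0,0,1.5,0,-0.3,-1],[0,0,0,0,0,-3,-1],[0,0,0,0,0,-4,-1],[0,0,0,0,0,-4,-1],[0,0,0,0,0,-4,-1],[0,0,0,0,0,-4,-1],[0,0,0,0,0,-4,-1],[0,0,0,0,0,0,-1]]'
python3 - <<'E'
from h import *
import cv2
p,d=manip.camera('wrist');cv2.imwrite('pics/w3.png',p)
cv2.imwrite('pics/t3.png',cv2.resize(manip.camera('top')[0][150:270,235:385],None,fx=5,fy=5,interpolation=cv2.INTER_CUBIC))
delta(w(HB,BY,[0.045,0,0.2]))
E
```

```text
time: 5.43
tcp_pos: [0.4816, 0.1834, 0.2662]
ee_rot: [179.7, 12.5, 173.9]
ft_force: [0.9, 0.8, 1.1]
finger_gap: -0.0
t 5.53 tcp [0.4791 0.1827 0.2585] rot [179.9081  11.8209 173.8749] F [ 0.611  -0.0395 -0.4196] gap -0.0003372789205663194
cm in tool: [-21.7793 -33.5167   4.8656] target [ 0.6653 -0.1743  0.255 ]
```

View pics/w3.png

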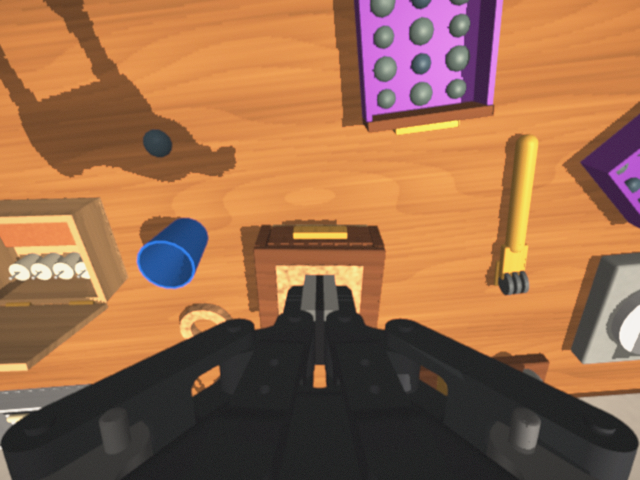

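View pics/t3.png

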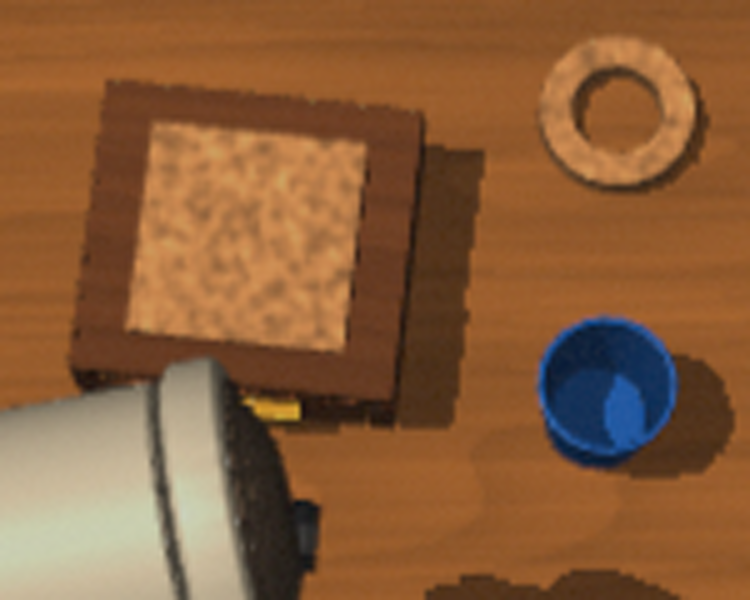

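The drawer front looks flush with the case in the top crop: only the strip shows, at (273,408). The cup and ring are where they were. On to the lid: first I'll reverse the tilt.

```bash
python3 -m handwheel '[[0,0.1,0,0,0,0,-1],[0,0.1,0,0,0,0,-1],[0,0.1,0,0,0,0,-1],[0,0.05,-0.035,0,0,0,-1],[0,0,0,0,0,0,-1]]'
python3 -c "
from h import *
delta(w(HB,BY,[0.05,0,0.2]))"
```

```text
time: 5.95
tcp_pos: [0.4782, 0.1816, 0.2529]
ee_rot: [179.8, -8.9, 175.9]
ft_force: [-0.6, -1.3, -0.4]
finger_gap: -0.0003
t 5.95 tcp [0.4782 0.1816 0.2529] rot [179.7939  -8.8876 175.8548] F [-0.5693 -1.2859 -0.3658] gap -0.0003461490781449817
cm in tool: [-21.4335 -34.1318  -3.6903] target [ 0.6703 -0.1747  0.255 ]
```

```bash
python3 -m handwheel '[[0,0,0,-1.8,-2.85,-0.3,-1],[0,0,0,-1.8,-2.85,-0.3,-1],[0,0,0,-1.8,-2.85,-0.3,-1],[0,0,0,-1.8,-2.85,-0.3,-1],[0,0,0,-1.8,-2.85,-0.3,-1],[0,0,0,-1.8,-2.85,-0.3,-1],[0,0,0,-1.8,-2.85,-0.3,-1],[0,0,0,-1.8,-2.85,-0.3,-1],[0,0,0,-1.8,-2.85,-0.3,-1],[0,0,0,-1.8,-2.85,-0.3,-1],[0,0,0,-1.8,-2.85,-0.3,-1],[0,0,0,-1.8,-2.85,-0.3,-1]]'
python3 -m handwheel '[[0,0,0,0,0,0,-1],[0,0,0,0,0,0,-1]]'
python3 - <<'E'
from h import *
import cv2
c=manip.camera_params('wrist');p,d=manip.camera('wrist');cv2.imwrite('pics/w4.png',p)
p,d=manip.camera('scene');cv2.imwrite('pics/s4.png',p)
p,d=manip.camera('top');cv2.imwrite('pics/t4.png',p)
delta(w(HB,BY,[0.04,0,0.1]))
E
```

```text
time: 6.95
tcp_pos: [0.6714, -0.1756, 0.256]
ee_rot: [179.8, -8.6, 175.9]
ft_force: [1.1, 0.1, -0.5]
finger_gap: 0.0003
time: 7.12
tcp_pos: [0.6709, -0.1758, 0.2549]
ee_rot: [179.7, -8.7, 175.7]
ft_force: [-0.6, 1.4, -0.6]
finger_gap: -0.0
t 7.27 tcp [ 0.6709 -0.1732  0.2572] rot [179.7311  -8.6086 175.9568] F [ 0.1801  1.0628 -0.3678] gap 0.00022342371803853663
cm in tool: [-0.4845 -0.1988 10.2656] target [ 0.6603 -0.1739  0.155 ]
```

View pics/w4.png

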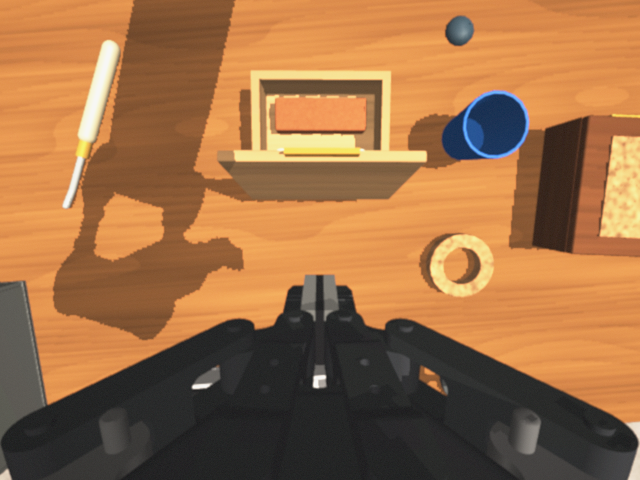

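View pics/s4.png

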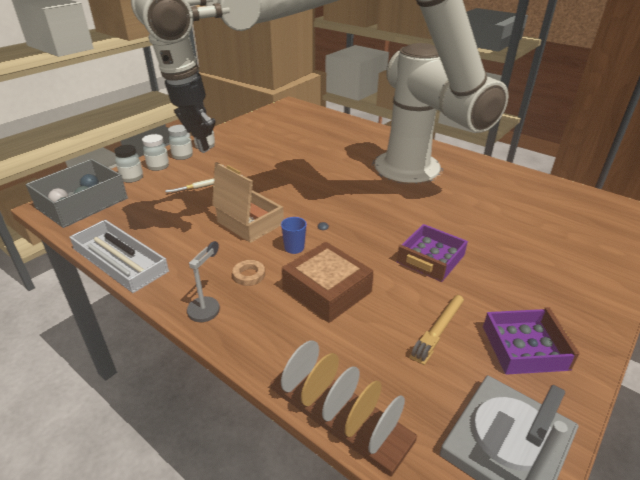

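The wrist view shows the lid's free edge at about (322,157), centred on the fingers and on the robot's side of them. The fingers are clear on the far side, so I'll go down behind the lid.

```bash
python3 -m handwheel '[[0,0,0,0,0,2.5,-1],[0,0,0,0,0,2.5,-1],[0,0,0,0,0,2.5,-1],[0,0,0,0,0,2.5,-1],[0,0,0,0,0,0.2,-1],[0,0,0,0,0,0,-1]]'
python3 - <<'E'
from h import *
s=manip.read_state()
print(Ro.from_euler('z',-BY,degrees=True).apply(s['tcp_pos']-HB))
delta(w(HB,BY,[0.002,0,0.1]))
R=Ro.from_euler('xyz',s['ee_rot'],degrees=True).as_matrix()
B=Ro.from_euler('z',BY,degrees=True)
prev=None
for th in np.arange(1.4,-.01,-.2):
    q=np.array([-.1*np.cos(th)+.008*np.sin(th)+.011,0,.1*np.sin(th)+.008*np.cos(th)])
    if prev is not None: print(round(th,1),q,R.T@B.apply(q-prev)*100)
    prev=q
E
```

```text
time: 7.77
tcp_pos: [0.6548, -0.1712, 0.1554]
ee_rot: [179.7, -8.8, 176.0]
ft_force: [0.0, 0.5, 0.8]
finger_gap: -0.0002
[0.0344 0.0023 0.1004]
t 7.77 tcp [ 0.6548 -0.1712  0.1554] rot [179.6753  -8.7825 175.9869] F [0.0244 0.4508 0.7849] gap -0.00021491368289198234
cm in tool: [ 3.1917 -0.2205  0.5373] target [ 0.6224 -0.1711  0.155 ]
1.2 [-0.0178  0.      0.0961] [1.8855 0.0026 0.676 ]
1.0 [-0.0363  0.      0.0885] [1.7136 0.0002 1.0371]
0.8 [-0.0529  0.      0.0773] [ 1.4734 -0.0023  1.3569]
0.6 [-0.067   0.      0.0631] [ 1.1745 -0.0046  1.6226]
0.4 [-0.078   0.      0.0463] [ 0.8287 -0.0068  1.8236]
0.2 [-0.0854  0.      0.0277] [ 0.4499 -0.0086  1.9518]
0.0 [-0.089  0.     0.008] [ 0.0532 -0.0102  2.0023]
```

```bash
python3 -m handwheel '[[0,0,0,0.8,-0.1,0.13,-1],[0,0,0,0.8,-0.1,0.13,-1],[0,0,0,0.8,0,0.13,-1],[0,0,0,0.8,0,0.13,-1],[0,0,0,0.6,0,0.2,-1],[0,0,0,0.6,0,0.25,-1],[0,0,0,0.6,0,0.25,-1],[0,0,0,0,0,0,-1]]'
python3 - <<'E'
from h import *
import cv2
s=manip.read_state()
print(Ro.from_euler('z',-BY,degrees=True).apply(s['tcp_pos']-HB),s['ft_force'])
cv2.imwrite('pics/s5.png',cv2.resize(manip.camera('scene')[0][130:290,180:380],None,fx=4,fy=3.7))
E
```

```text
time: 8.43
tcp_pos: [0.6046, -0.1712, 0.1529]
ee_rot: [179.8, -8.5, 175.9]
ft_force: [0.3, -0.5, -0.3]
finger_gap: 0.0001
[-0.0158 -0.0013  0.0979] [ 0.3012 -0.5382 -0.2663]
```

View pics/s5.png

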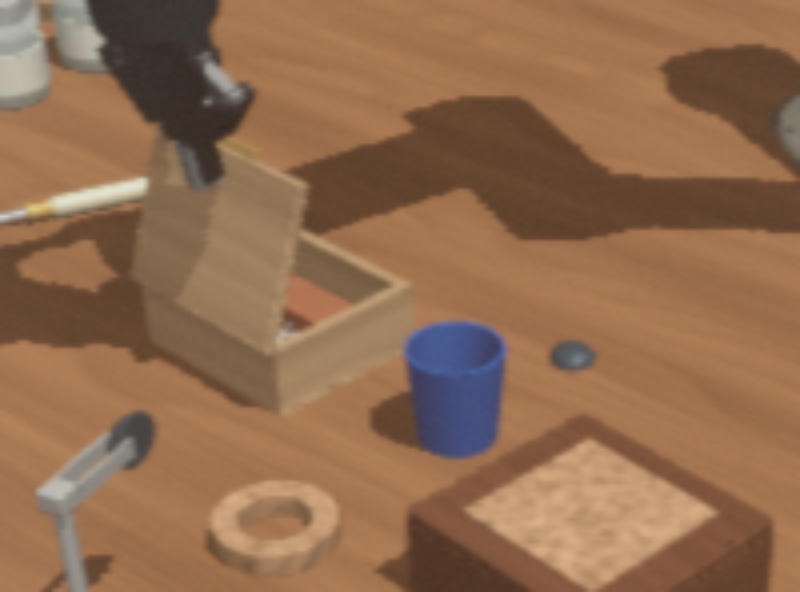

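The fingers are at the back of the lid near its free edge, crop (200,180). I'll follow the arc.

```bash
python3 -m handwheel '[[0,0,0,0.57,0,0.35,-1],[0,0,0,0.57,0,0.35,-1],[0,0,0,0.57,0,0.35,-1],[0,0,0,0.49,0,0.45,-1],[0,0,0,0.49,0,0.45,-1],[0,0,0,0.49,0,0.45,-1],[0,0,0,0,0,0,-1]]'
python3 - <<'E'
from h import *
import cv2
s=manip.read_state()
print(Ro.from_euler('z',-BY,degrees=True).apply(s['tcp_pos']-HB),s['ft_force'])
cv2.imwrite('pics/s6.png',cv2.resize(manip.camera('scene')[0][130:290,180:380],None,fx=4,fy=3.7))
E
```

```text
time: 9.07
tcp_pos: [0.5682, -0.1682, 0.1317]
ee_rot: [179.7, -8.7, 175.9]
ft_force: [0.3, 0.1, -0.1]
finger_gap: 0.0
[-0.0523 -0.001   0.0767] [ 0.3318  0.0918 -0.1386]
```

View pics/s6.png

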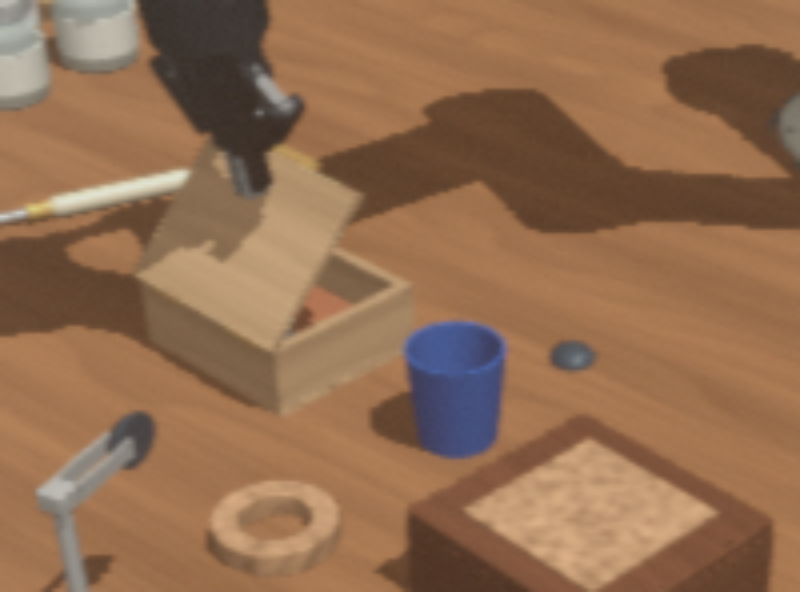

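The lid is now closing under the fingertips, at crop (250,190), about half way. I'll continue down the arc.

```bash
python3 -m handwheel '[[0,0,0,0.39,0,0.54,-1],[0,0,0,0.39,0,0.54,-1],[0,0,0,0.39,0,0.54,-1],[0,0,0,0.28,0,0.61,-1],[0,0,0,0.28,0,0.61,-1],[0,0,0,0.28,0,0.61,-1],[0,0,0,0.15,0,0.65,-1],[0,0,0,0.15,0,0.65,-1],[0,0,0,0.15,0,0.65,-1],[0,0,0,0,0,0,-1]]'
python3 -m handwheel '[[0,0,0,0,0,0.5,-1],[0,0,0,0,0,0.5,-1],[0,0,0,0,0,0.3,-1],[0,0,0,0,0,0.2,-1],[0,0,0,0,0,0,-1]]'
python3 - <<'E'
from h import *
s=manip.read_state()
print(Ro.from_euler('z',-BY,degrees=True).apply(s['tcp_pos']-HB),s['ft_force'])
E
```

```text
time: 9.95
tcp_pos: [0.5363, -0.1655, 0.0815]
ee_rot: [179.7, -8.7, 175.9]
ft_force: [-0.7, -0.8, -0.3]
finger_gap: 0.0001
time: 10.37
tcp_pos: [0.5353, -0.1657, 0.068]
ee_rot: [179.7, -8.6, 175.9]
ft_force: [-0.1, -0.2, -0.1]
finger_gap: -0.0004
[-0.0853 -0.001   0.013 ] [-0.0626 -0.1927 -0.097 ]
```

```bash
python3 -m handwheel '[[0,0,0,0,0,0.2,-1],[0,0,0,0,0,0.2,-1],[0,0,0,0,0,0,-1]]'; python3 -m handwheel '[[0,0,0,0,0,0.2,-1],[0,0,0,0,0,0,-1]]';python3 -m handwheel '[[0,0,0,0,0,0.15,-1],[0,0,0,0,0,0,-1]]'
```

```text
time: 10.62
tcp_pos: [0.5348, -0.1657, 0.0643]
ee_rot: [179.7, -8.6, 175.9]
ft_force: [0.1, -0.2, 1.2]
finger_gap: -0.0003
time: 10.78
tcp_pos: [0.5349, -0.1658, 0.0639]
ee_rot: [179.8, -8.6, 175.9]
ft_force: [-1.3, 0.4, 6.9]
finger_gap: 0.0
time: 10.95
tcp_pos: [0.535, -0.1658, 0.0637]
ee_rot: [179.8, -8.6, 175.9]
ft_force: [-4.1, 3.2, 14.0]
finger_gap: 0.0003
```

Firm stop at z = 0.0637 m with 14 N, against 63 mm expected for a shut lid. I'll retreat straight up and check.

```bash
python3 -m handwheel '[[0,0,0,0,0,-0.5,-1],[0,0,0,0,0,-1.5,-1],[0,0,0,0,0,-3,-1],[0,0,0,0,0,-4,-1],[0,0,0,0,0,-4,-1],[0,0,0,0,0,-4,-1],[0,0,0,-3,0,-2,-1],[0,0,0,-3,0,-2,-1],[0,0,0,-3,0,-1,-1],[0,0,0,0,0,0,-1],[0,0,0,0,0,0,-1],[0,0,0,0,0,0,-1]]'
python3 - <<'E'
from h import *
import cv2
for n in ('scene','top','wrist'):
    p,d=manip.camera(n);cv2.imwrite(f'pics/{n}9.png',p)
    if n=='top': D=d
ct=manip.camera_params('top')
print(manip.read_state()['time'],manip.read_state()['ft_force'])
a=cv2.imread('pics/top0.png');b=cv2.imread('pics/top9.png')
cv2.imwrite('pics/t9.png',np.hstack([cv2.resize(b[150:310,160:280],None,fx=3.3,fy=3.3),cv2.resize(b[150:310,340:460],None,fx=3.3,fy=3.3)]))
# depth on lid: fit heights
for u,v in [(412,225),(430,215),(430,245),(450,250),(415,250),(440,235)]:
    o,r=ray(ct,u,v);print((u,v),o+r*D[v,u])
E
```

```text
time: 11.95
tcp_pos: [0.6552, -0.1752, 0.2643]
ee_rot: [179.7, -8.7, 175.9]
ft_force: [-0.3, -0.6, 0.4]
finger_gap: -0.0
12.1 [ 0.9652 -0.0731  0.399 ]
(412, 225) [ 0.4498 -0.0253  0.6242]
(430, 215) [ 0.4594 -0.0455  0.6352]
(430, 245) [ 0.4209 -0.0413  0.6458]
(450, 250) [ 0.4146 -0.0641  0.6466]
(415, 250) [ 0.4158 -0.0242  0.6422]
(440, 235) [ 0.4331 -0.0541  0.6437]
```

View pics/t9.png

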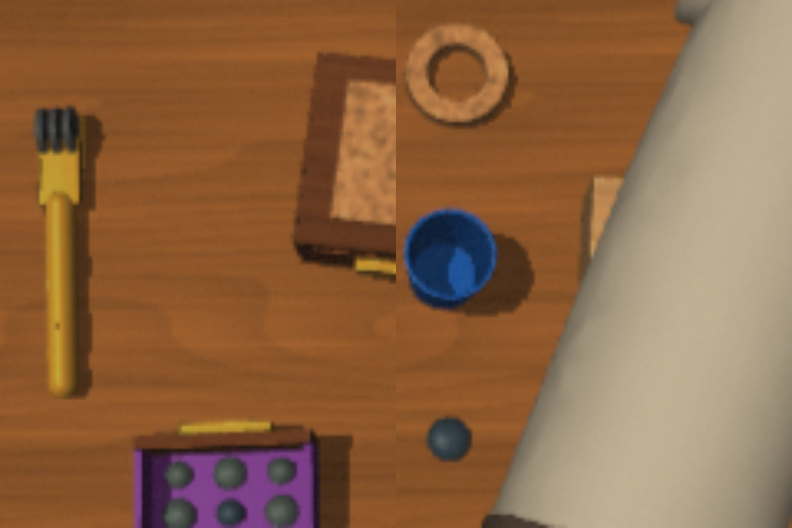

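View pics/scene9.png

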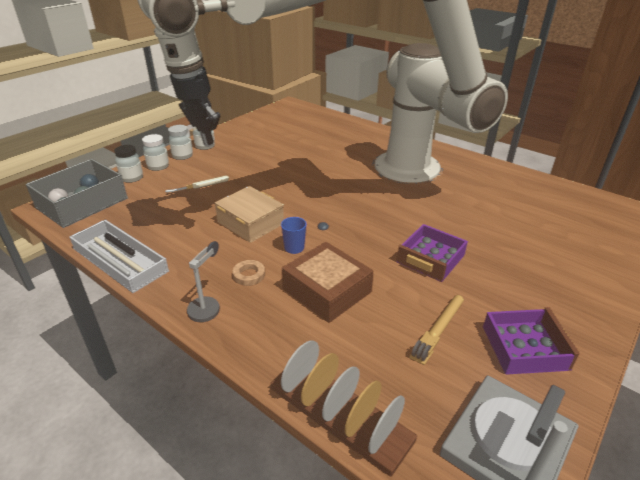

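View pics/top9.png

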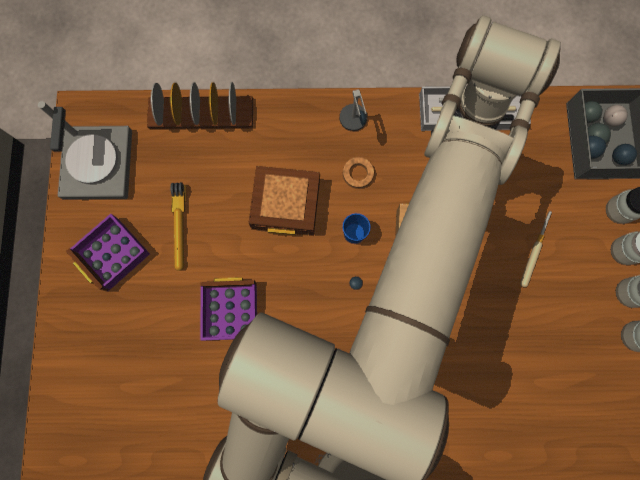

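The scene view shows the lid flat on the box at (250,212), the drawer in, and all the bystanders where they were. To finish, I'll check the lid tilt from depth and the drawer position in a crop.

Run:
```python
from h import *
import cv2
cs=manip.camera_params('scene');p,D=manip.camera('scene')
pts=[]
for v in range(200,226,2):
    for u in range(228,274,2):
        if D[v,u]>0:
            o,r=ray(cs,u,v);q=Ro.from_euler('z',-BY,degrees=True).apply(o+r*D[v,u]-HB)
            if -.112<q[0]<-.008 and abs(q[1])<.06: pts.append(q)
pts=np.array(pts);A=np.c_[pts[:,:2],np.ones(len(pts))]
k=np.linalg.lstsq(A,pts[:,2],rcond=None)[0]
print(len(pts),'slope x,y,offset above hinge',k,'resid',(A@k-pts[:,2]).std())
b=cv2.imread('pics/top9.png')
cv2.imwrite('pics/t10.png',cv2.resize(b[205:245,240:330],None,fx=8.5,fy=8.5,interpolation=cv2.INTER_CUBIC))
```

```text
159 slope x,y,offset above hinge [0.0004 0.0027 0.0068] resid 0.0012227381248666128
```

View pics/t10.png

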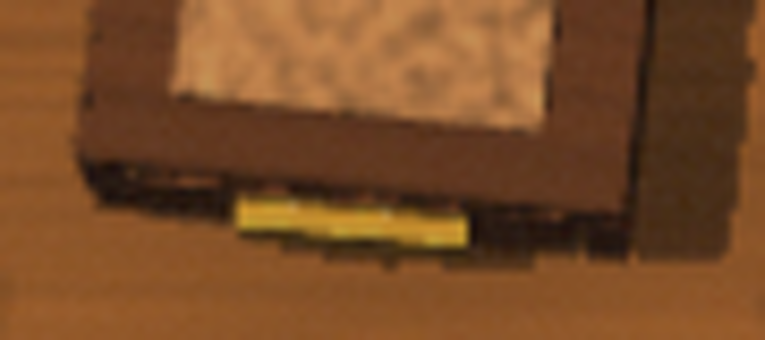

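View pics/wrist9.png

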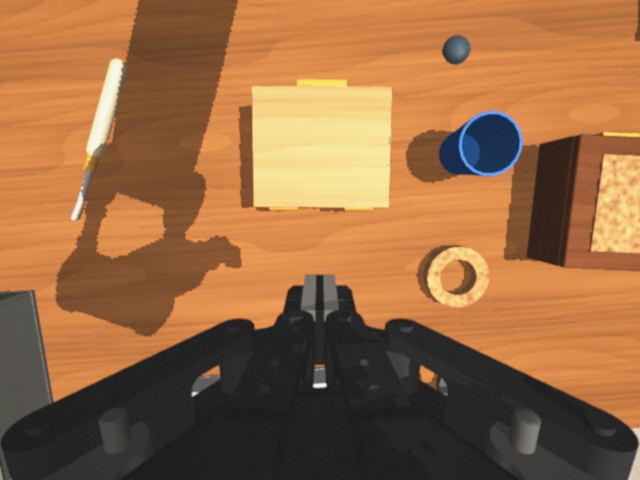

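Run:
```python
from h import *
T=Ro.from_euler('z',-CY,degrees=True)
f=lambda u,v,z:print((u,v,z),T.apply(plane('top',240+u/8.5,205+v/8.5,z)-CC))
f(165,171,.065);f(560,206,.065)
f(165,183,.05);f(560,217,.05)
f(240,232,.04);f(465,247,.04)
f(240,232,.02);f(465,247,.02)
```

```text
(165, 171, 0.065) [-0.0698  0.0504  0.065 ]
(560, 206, 0.065) [-0.069  -0.0562  0.065 ]
(165, 183, 0.05) [-0.0699  0.052   0.05  ]
(560, 217, 0.05) [-0.0688 -0.0558  0.05  ]
(240, 232, 0.04) [-0.0795  0.0313  0.04  ]
(465, 247, 0.04) [-0.0776 -0.0304  0.04  ]
(240, 232, 0.02) [-0.0754  0.0336  0.02  ]
(465, 247, 0.02) [-0.0735 -0.0291  0.02  ]
```

The drawer's front edge measures at the case front on both sides (−0.070 and −0.069 m against −0.069 to −0.070 m), so it is home.

```bash
python3 -c "
from plant import manip
print(manip.hand_in())"
```

```text
the job is handed in; nothing more can be done
None
```

I pushed the drawer home by its brass strip and swung the polish-box lid shut from behind, both with closed fingertips. I then backed the arm clear and handed the job in at about 12 s; no verdict was given.

- **Drawer:** I pushed until it stopped firmly at about 14 N. In the top camera its front edge lies within about 1 mm of the case front on both sides.
- **Lid:** It stopped firmly at a fingertip height of 63.7 mm, against 63 mm for shut. The depth image shows it sloping by less than 0.001 rad about the hinge, with its top about 7 mm above the hinge line (8 mm expected).
- **Bystanders:** The cup, cork ring, loose stone, dresser and burnisher look unmoved in the before and after pictures; I judged this by eye, not by measurement.
- **Disagreements:** The first two-camera heights came out 4 to 8 mm lower than the heights in the task. My first two-view check of the strip gave a height of 11 to 15 mm, because I had read its lower edge (20 mm). A depth check of the lid from the top camera failed because the arm was in the way, so I used the scene camera instead.

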